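# Load the parts insert and latch the cabinet's tray

## Robot

A 7-joint arm with a two-finger parallel gripper is mounted at the origin on the work surface. World frame = base frame: x ahead of the robot, y to its left, z up, the work surface at z = 0. Lengths are in mm, angles in degrees, forces in N, time in s.
With the tool pointing down it reaches from about 400 to 850 mm from the base axis. Payload 4.5 kg.
Tool frame: the origin (TCP) lies midway between the tips of the shut fingers; the grasp point (between the pads) lies 19 mm behind it; z points along the fingers, x is the direction in which the jaws open and shut, and the axes are right-handed (so a half turn about z gives the same grasp; the last joint's range is limited). The gripper opens to 88 mm and grips with 3 to 60 N. Pads are 18 mm wide; open, the fingers measure 123 mm over their backs; the gripper's body (75 mm by 187 mm) begins 45 mm behind the grasp point.
Start: joints at [76.077, 39.483, -11.15, 89.685, 9.013, 51.709, -12.324], TCP at [170.828, -601.225, 238.743] pointing down, gripper open.
Joint ranges: [-172.22, 172.22], [-26.19, 119.32], [-84.43, 86.54], [7.71, 146.69], [-57.33, 237.33], [2.42, 119.75], [-152.13, 152.13]. Speed limits (degrees/s): [147.25, 147.25, 180, 180, 180, 180, 180].

## Interface

Orientations are given as [roll, pitch, yaw] about the fixed x, y, z axes, in that order (R = Rz(yaw) Ry(pitch) Rx(roll)).
In Python, from workcell import * gives the robot as it stands.
- The arm moves only by the tool servo_tool, never from a script. Its argument "rows" is a list of rows, each an object with "fingers": the finger opening in cm, from 0 to 8.81; "delta_pos": the shift along the tool's x, y, z in cm, a list of three; "rot": the turn, a rotation vector about the tool's x, y, z in rad, a list of three. In form: [{"fingers": fingers, "delta_pos": [dx, dy, dz], "rot": [wx, wy, wz]}, ...]. A call has 1 to 10 rows; each row is the pose to reach, as a shift and turn from the pose commanded when the call began, along the tool's axes at that moment; what a row does not reach only later rows make up. A row lasts 1/8 s, in which the tool goes at most 62.5 mm and 10.7 degrees, less where a joint would pass 70% of its speed; a pose out of reach is approached as far as the arm can. A call with a gripper value outside its range is refused whole. The fingers move at their own pace and stop on an object; "newtons" is the grip in N (left out, the last holds). Time passes only in rows, so rows that repeat a pose let the fingers close. It gives the time, the measured TCP pose, the force and the opening at its end, in the units of the state.
- get_obs(): the state, without advancing time (a new reading comes with each control period).
- capture(name): name is "side" or "top"; returns a dict with "frame" (400x640x3 uint8, red, green, blue), "vfov" (degrees; the focal length in pixels is half the picture's height over the tangent of half this angle, whatever the lens; pixels are square), "cx", "cy" (the principal point, pixels), "eye" and "attitude" of the camera in the world. Camera axes: x right, y down, z forward; pixel columns grow to the right and rows downward; lengths in mm; the calibration is good to about 2 mm. A picture is of the moment at which its call begins. There is no depth.
- hand_in(): hands the job in, once; it reports no verdict.
The state is a dict: "time": time; "qpos": joint angles; "joint_vel": joint speeds; "effort": joint torques, N m; "tcp_pos": TCP position; "orientation": TCP orientation; "force": force on the tool from outside, world axes, zero at the start; "torque": the same for the moment, N m; "opening": finger opening in mm.
Only numpy, scipy, OpenCV 4.12 (cv2) and the standard library are available. Lean on these libraries where they do the work, as an engineer would, in place of code of your own. Each camera call takes 0.05 s, during which the arm holds its last target.

## Task

Gently set the small blue parts insert with the upright grip tab down flat in the pulled-out metal tray on top of the small-parts cabinet. Then press the tray's front gently straight in until it meets its firm stop and let go, so that the push-push latch holds it in. Make sure it has stayed in (press again if it came back out), and leave the insert in it and the other things on the bench where they are.

Things in the scene. Friction and masses are not known exactly. Their poses are not given: they have to be found in the camera images.
- insert_center (a point): Loose blue insert: open box 54 (x) by 90 mm (y), walls 3 mm thick, 35 mm high, about 0.2 to 0.45 kg with its bolts. Over its middle stands a grip tab, 36 mm long (x), 12 mm thick (y), rising from the rim to 71 mm above the underside: pinch it across the 12 mm, above the rim. This point is the insert's centre, 35.5 mm above its underside, below the tab's middle; axes of the insert, z up.
- unit: Fixed grey steel cabinet, 195 mm deep (x), 150 mm wide (y). Deck 100 mm above the bench; a roofed latch housing, 152 mm high, covers it from 50 mm behind the origin on. Origin on the bench below the middle of the tray's box as it stands at joint 0. Its x axis is the way the tray is pushed in. Pressing cabinet or tray with over 30 N damages it.
- tray (a joint): How far the tray stands out (m), along the cabinet's -x. Starts fully out at 0.062. A spring pushes it out: 4 N when out, 8 N when in, plus damping of 30 N per m/s. Latched, it rests anywhere from -0.012 to 0.014 (the latch's place is adjustable and not known). Let go before it has caught, it comes fully out again within a second.
- housing (a point): Middle of the latch housing's roof. Push-push latch inside: press the tray to its stop, which is felt as a spring of 10 N per mm beginning about 10 mm farther in than the resting place, by when the latch has caught; a push of 12 to 20 N in all is enough. Let go, the tray springs back those 10 mm or so and stays. Pressed to the stop a second time and let go, it unlatches and comes out.
- tray_front (a point): Middle of the aluminium tray's flat front face, 130 mm wide and 46 mm high (100 to 146 mm above the bench): push here, along the cabinet's x. Moves with the tray; axes of the cabinet.
- tray_floor (a point): Middle of the inner floor of the tray's open-topped box, 106 mm above the bench, 38 mm behind the front face. Inside 60 (x) by 96 mm (y), walls 35 mm high above the floor, 4 mm thick (front 8 mm). The insert fits with 3 mm to spare on every side, either way round. Moves with the tray; axes of the cabinet.
- open_bin: Bystander: an open blue bin of plain box shape without a grip tab, 62 by 92 by 45 mm. Origin under its centre. Leave it alone.
- carton: Bystander: a cardboard box 110 by 90 by 60 mm. Origin under its centre. Leave it alone.
- tape: Bystander: a black roll of tape lying flat, 100 mm across, 25 mm high. Origin under its centre. Leave it alone.

How it is judged:
By the outcome, as a careful person would: the job done as asked, in the order asked, and still so for the second after the job is handed in, with the robot touching nothing.
It also fails if it takes over 54 s, if anything falls off the work surface, if the arm or the gripper's body presses on something with over 40 N, if the wrist force passes 120 N, or if a joint passes its speed limit or range.

## Working session

There is one attempt and no reset: what is moved stays moved. The work goes in short steps, Python scripts to look and compute and a tool call to move; the robot and the scene stay as the last step left them, time stands still between calls to the robot, and variables do not carry over. Pictures are saved under pics/ and viewed, and the job is handed in when it is done.

Besides the shell and the picture viewer there is one more tool, called as name(argument=value, ...), one argument or row to a line, values as JSON. servo_tool: Moves the arm, as the interface text tells. Its arguments: {"type":"object","properties":{"rows":{"type":"array"},"newtons":{"type":"number"}},"required":["rows"]}

```bash
mkdir -p pics; ls
python3 - <<'E'
from workcell import *
import cv2
o=get_obs();print(o)
for n in("side","top"):
    c=capture(n);print(n,{k:v for k,v in c.items() if k!="frame"})
    cv2.imwrite(f"pics/{n}0.png",cv2.cvtColor(c["frame"],cv2.COLOR_RGB2BGR))
E
```

```text
pics
{'time': 0.0, 'qpos': array([ 76.07883035,  39.53291728, -11.14514093,  89.74335428,
         9.01302215,  51.70994072, -12.32420729]), 'joint_vel': array([ 0.02896371,  0.02371634, -0.03048553, -0.02676657,  0.15129181,
       -0.02843046, -0.04103395]), 'effort': array([ 8.14077612e-04, -5.27567625e+01, -1.26680128e+00, -1.53428507e+01,
       -5.27575251e-02,  6.53526688e-03,  1.44939736e-04]), 'tcp_pos': array([ 170.56450756, -600.62886516,  237.92013061]), 'orientation': array([ 1.79992272e+02,  1.03986673e-01, -7.41369940e+01]), 'force': array([ 0.72878589,  0.63501097, -1.13755909]), 'torque': array([ 0.06187937, -0.0350059 , -0.03468087]), 'opening': 87.96921265914598}
side {'vfov': 42.41922742928054, 'cx': 320.4736742920391, 'cy': 194.44141909851575, 'eye': array([ 313.82729105, 1212.72707978,  841.07078224]), 'attitude': array([-120.91118141,   -0.35359932, -164.32377133])}
top {'vfov': 56.97836770065845, 'cx': 320.9039045012027, 'cy': 195.4258012948771, 'eye': array([ 537.44575062,   64.39116954, 1032.18291897]), 'attitude': array([-1.74465450e+02,  1.23569540e-01, -8.91407879e+01])}
```

View pics/top0.png

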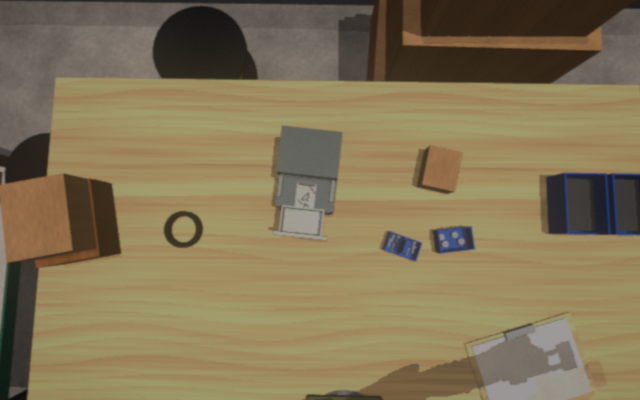

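View pics/side0.png

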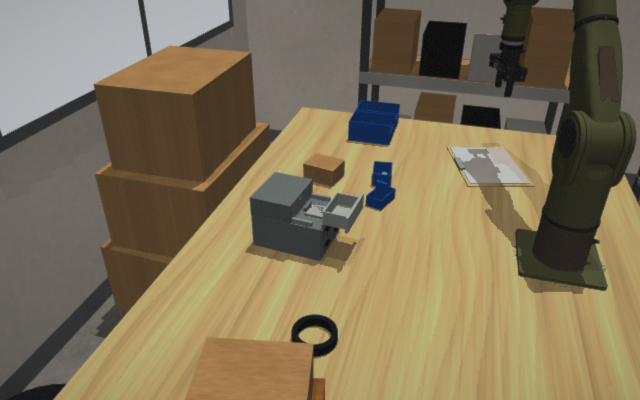

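The top view shows the cabinet at about (308,180), with its tray at (302,222). Two blue boxes sit at (402,246) and (454,239). I'll enlarge both views to see which one has the grip tab.

Run:
```python
import cv2
t=cv2.imread("pics/top0.png");s=cv2.imread("pics/side0.png")
def crop(im,x0,y0,w,h,k,n):
    c=cv2.resize(im[y0:y0+h,x0:x0+w],None,fx=k,fy=k,interpolation=cv2.INTER_CUBIC)
    for i in range(0,w,10):
        cv2.putText(c,str(x0+i),(i*k,8),0,.3,(255,255,255),1); c[:4,i*k]=(0,0,255)
    for j in range(0,h,10):
        cv2.putText(c,str(y0+j),(0,j*k+4),0,.3,(255,255,255),1)
    cv2.imwrite(n,c)
crop(t,375,220,110,50,7,"pics/t_ins.png")
crop(t,265,120,90,125,5,"pics/t_cab.png")
crop(s,355,155,50,60,10,"pics/s_ins.png")
crop(s,245,165,125,95,6,"pics/s_cab.png")
```

```text
(no output)
```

View pics/t_ins.png

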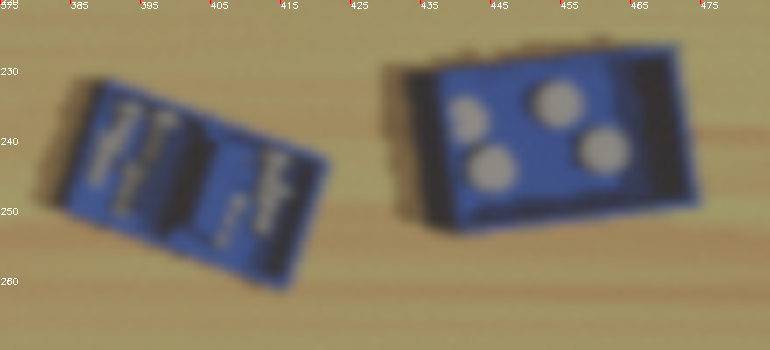

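View pics/t_cab.png

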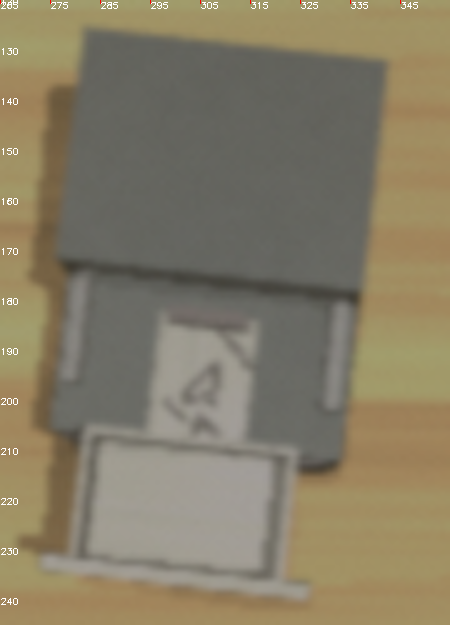

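View pics/s_ins.png

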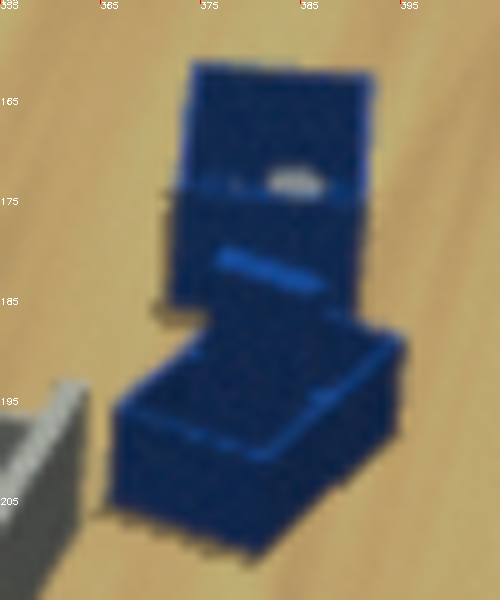

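View pics/s_cab.png

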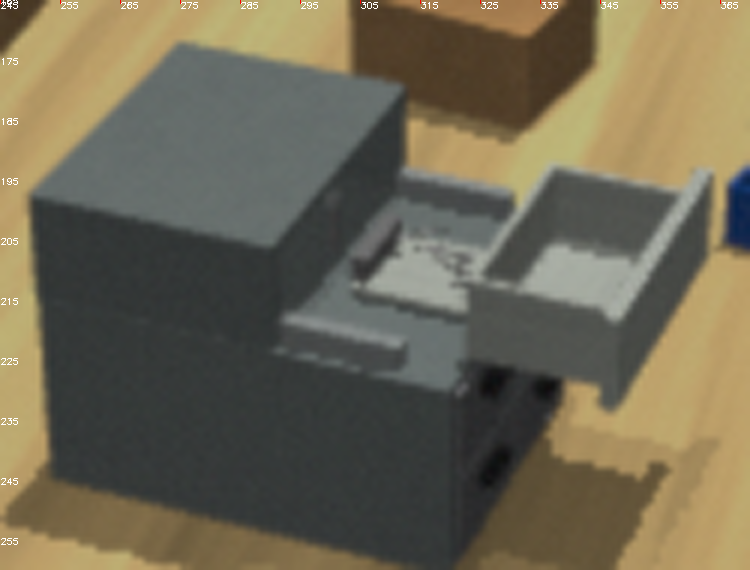

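The insert with the tab is the left box in the top view, with rim corners near (390,231), (422,243), (416,261) and (385,250). The other box, at (454,239), has no tab, so it is the bystander bin. The tray is empty, and its front edge runs from about (273,234) to (327,240). Next I'll fit the poses from both views together.

```bash
cat > h.py <<'E'
import numpy as np
from scipy.spatial.transform import Rotation as R
from scipy.optimize import least_squares
CAM={"side":(42.41922742928054,320.4736742920391,194.44141909851575,[313.82729105,1212.72707978,841.07078224],[-120.91118141,-0.35359932,-164.32377133]),
"top":(56.97836770065845,320.9039045012027,195.4258012948771,[537.44575062,64.39116954,1032.18291897],[-174.465450,.12356954,-89.1407879])}
def proj(cam,P):
    v,cx,cy,e,a=CAM[cam];f=200/np.tan(np.radians(v/2))
    p=(np.atleast_2d(P)-e)@R.from_euler('xyz',a,degrees=True).as_matrix()
    return p[:,:2]/p[:,2:]*f+[cx,cy]
def ray(cam,uv,z):
    v,cx,cy,e,a=CAM[cam];f=200/np.tan(np.radians(v/2))
    d=R.from_euler('xyz',a,degrees=True).as_matrix()@[(uv[0]-cx)/f,(uv[1]-cy)/f,1]
    e=np.array(e);return e+d*(z-e[2])/d[2]
def place(q,L):
    c,s=np.cos(np.radians(q[2])),np.sin(np.radians(q[2]));L=np.array(L,float)
    return np.c_[q[0]+c*L[:,0]-s*L[:,1],q[1]+s*L[:,0]+c*L[:,1],L[:,2]]
def fit(obs,q0):
    # obs: list (cam, uv, local)
    def r(q):
        P=place(q,[o[2] for o in obs]);return np.concatenate([proj(o[0],p)[0]-o[1] for o,p in zip(obs,P)])
    s=least_squares(r,q0,loss='soft_l1');return s.x,r(s.x).reshape(-1,2)
E
python3 - <<'E'
from h import *
T=lambda u,v:np.array([375+(u+.5)/7-.5,220+(v+.5)/7-.5])
S=lambda u,v:np.array([355+(u+.5)/10-.5,155+(v+.5)/10-.5])
A,B,C,D=[ray("top",T(*p),35) for p in((105,80),(328,160),(288,290),(68,208))]
print(A,B,C,D,"AB",np.linalg.norm(A-B),"AD",np.linalg.norm(A-D))
m=(A+B+C+D)/4; yv=(A-B)+(D-C);yaw=np.degrees(np.arctan2(yv[1],yv[0]))-90;print(m,yaw)
# local: A=(27,45) B=(27,-45) C=(-27,-45) D=(-27,45)
t=[("top",T(105,80),(27,45,35)),("top",T(328,160),(27,-45,35)),("top",T(288,290),(-27,-45,35)),("top",T(68,208),(-27,45,35))]
for n,p in(("fl",(27,45,35)),("fr",(-27,45,35)),("br",(-27,-45,35)),("tabp",(18,0,71)),("tabm",(-18,0,71))):
    print(n,(proj("side",place((*m[:2],yaw),[p]))[0]-[355,155])*10)
s=[("side",S(118,410),(27,45,35)),("side",S(265,455),(-27,45,35)),("side",S(405,343),(-27,-45,35)),("side",S(258,553),(-27,45,0)),("side",S(110,510),(27,45,0)),("side",S(222,258),(18,0,71)),("side",S(322,283),(-18,0,71))]
for nm,o in(("top",t),("side",s),("both",t+s)):
    q,r=fit(o,[*m[:2],yaw]);print(nm,q.round(2),r.round(1).tolist())
T=lambda u,v:np.array([265+(u+.5)/5-.5,120+(v+.5)/5-.5])
S=lambda u,v:np.array([245+(u+.5)/6-.5,165+(v+.5)/6-.5])
t=[("top",T(85,28),(157,75,152)),]
# find back length from fit: use near roof corners x=50
t=[("top",T(60,262),(50,75,152)),("top",T(358,293),(50,-75,152)),("top",T(40,572),(-100,65,146)),("top",T(308,600),(-100,-65,146)),("top",T(85,427),(-28,52,141)),("top",T(298,450),(-28,-52,141))]
s=[("side",S(273,248),(50,75,152)),("side",S(407,88),(50,-75,152)),("side",S(711,170),(-100,-65,146)),("side",S(613,322),(-100,65,146))]
for nm,o in(("top",t),("side",s),("both",t+s)):
    q,r=fit(o,[500,100,-7]);print(nm,q.round(2),r.round(1).tolist())
    print("front",place(q,[(-100,0,123),(-62,0,106),(100,0,0)]).round(1).tolist(), "side pred",(proj("side",place(q,[(50,75,152),(-100,65,146),(-100,-65,146),(-28,52,141)]))-[245,165]).round(1)*6)
E
```

```text
[ 540.54630678 -118.30773835   35.        ] [ 511.29254563 -203.6729445    35.        ] [ 461.81973039 -187.86438119   35.        ] [ 491.55385003 -104.00644488   35.        ] AB 90.23857801393474 AD 51.03712191448756
[ 501.30310821 -153.46287723   35.        ] -19.217556561102484
fl [100.9825585  399.66472886]
fr [256.6675082  453.58518426]
br [398.15027565 330.3703144 ]
tabp [207.45368966 245.9463185 ]
tabm [311.26894307 279.75394018]
top [ 501.3  -153.42  -18.63] [[0.4, -0.3], [0.4, -0.5], [-0.2, 0.2], [-0.7, 0.5]]
side [ 499.01 -152.31  -18.95] [[-0.5, -0.2], [0.4, 0.6], [0.4, -0.6], [0.3, 0.7], [-0.3, -0.5], [-0.3, -0.5], [0.1, 0.4]]
both [ 500.14 -153.24  -18.33] [[0.3, 0.2], [0.3, -0.1], [-0.1, 0.6], [-0.7, 1.1], [-0.8, -0.4], [0.3, 0.4], [-0.0, -0.8], [0.2, 0.5], [-0.5, -0.6], [-0.7, -0.6], [-0.2, 0.2]]
top [622.19 108.27  -5.26] [[-1.2, -0.4], [1.0, -0.1], [-0.2, 0.1], [0.3, 0.4], [-0.0, -0.0], [0.0, -0.1]]
front [[522.6, 117.4, 123.0], [560.5, 113.9, 106.0], [721.8, 99.1, 0.0]] side pred [[270.6 244.8]
 [618.6 317.4]
 [711.  165.6]
 [464.4 276.6]]
side [622.83 109.64  -6.  ] [[-0.7, -0.1], [-0.1, -0.4], [0.3, 0.2], [0.5, 0.1]]
front [[523.4, 120.1, 123.0], [561.2, 116.1, 106.0], [722.3, 99.2, 0.0]] side pred [[266.4 245.4]
 [613.2 319.8]
 [710.4 168.6]
 [460.2 277.8]]
both [622.44 108.46  -5.45] [[-1.2, -0.6], [0.9, -0.0], [-0.4, -0.1], [0.0, 0.3], [-0.1, -0.2], [-0.1, -0.1], [-0.2, -0.1], [-0.2, -0.5], [0.4, -0.2], [1.1, -0.3]]
front [[522.9, 118.0, 123.0], [560.7, 114.3, 106.0], [722.0, 99.0, 0.0]] side pred [[269.4 244.8]
 [616.8 317.4]
 [711.  166.2]
 [463.2 276.6]]
```

The two views agree to about 1–2 mm:
- **Insert:** centre (500.5, -153), yaw -18.6.
- **Cabinet:** origin (622.4, 108.5), yaw -5.5, which puts the tray floor at (560.7, 114.3).

I'll move above the insert first.

```bash
cat >> h.py <<'E'
def delta(x,y,z,yaw):
    from workcell import get_obs
    o=get_obs();Rt=R.from_euler('xyz',o["orientation"],degrees=True)
    Rg=R.from_euler('xyz',[180,0,yaw],degrees=True)
    print("t",round(o["time"],2),"tcp",o["tcp_pos"].round(1),"rpy",o["orientation"].round(2),"F",o["force"].round(1),"open",round(o["opening"],1))
    print("dpos cm",(Rt.inv().apply(np.array([x,y,z])-o["tcp_pos"])/10).round(3),"rot",(Rt.inv()*Rg).as_rotvec().round(4))
E
python3 - <<'E'
from h import *
delta(500.4,-153,140,-108.6)
E
```

```text
t 0.1 tcp [ 170.6 -600.7  238. ] rpy [ 1.7999e+02  9.0000e-02 -7.4130e+01] F [0.1 0.2 0.1] open 87.9
dpos cm [-34.032 -43.965   9.849] rot [6.000e-04 1.500e-03 6.016e-01]
```

servo_tool(
  rows=[
    {"fingers": 5,"delta_pos": [-2,-2.5,0],"rot": [0,0,0.05]},
    {"fingers": 5,"delta_pos": [-5.5,-7,0.5],"rot": [0,0,0.13]},
    {"fingers": 5,"delta_pos": [-9.3,-12,1.5],"rot": [0,0,0.2]},
    {"fingers": 5,"delta_pos": [-13,-17,3],"rot": [0,0,0.27]},
    {"fingers": 5,"delta_pos": [-17,-22,4.5],"rot": [0,0,0.34]},
    {"fingers": 5,"delta_pos": [-20.8,-27,6],"rot": [0,0,0.41]},
    {"fingers": 5,"delta_pos": [-24.8,-32,7.5],"rot": [0,0,0.48]},
    {"fingers": 5,"delta_pos": [-28.6,-37,8.5],"rot": [0,0,0.55]},
    {"fingers": 5,"delta_pos": [-32,-41.4,9.5],"rot": [0,0,0.59]},
    {"fingers": 5,"delta_pos": [-34.03,-43.97,9.85],"rot": [0,0,0.6]},
  ],
  newtons=20,
)

```text
time: 1.35
tcp_pos: [502.3, -150.0, 139.3]
orientation: [180.0, 0.1, -108.3]
force: [0.6, -1.4, 0.8]
opening: 49.7
```

```bash
cat > snap.py <<'E'
import sys,cv2
from workcell import *
def crop(im,x0,y0,w,h,k,n):
    c=cv2.resize(im[y0:y0+h,x0:x0+w],None,fx=k,fy=k,interpolation=cv2.INTER_CUBIC)
    for i in range(0,w,10):
        cv2.putText(c,str(x0+i),(i*k,8),0,.3,(255,255,255),1); c[:4,i*k]=(0,0,255)
    for j in range(0,h,10):
        cv2.putText(c,str(y0+j),(0,j*k+4),0,.3,(255,255,255),1)
    cv2.imwrite(n,c)
# args: cam x0 y0 w h k name
a=sys.argv[1:]
while a:
    c=capture(a[0])["frame"][:,:,::-1]
    crop(c,*map(int,a[1:6]),"pics/"+a[6]);a=a[7:]
E
python3 -c "
from h import *
delta(500.4,-153,43,-108.6)"
python3 snap.py top 350 190 110 80 7 t1.png side 330 130 100 90 6 s1.png
```

```text
t 1.35 tcp [ 502.3 -150.   139.3] rpy [ 1.7995e+02  7.0000e-02 -1.0832e+02] F [ 0.6 -1.4  0.8] open 49.7
dpos cm [0.351 0.079 9.631] rot [0.0009 0.0011 0.005 ]
```

View pics/t1.png

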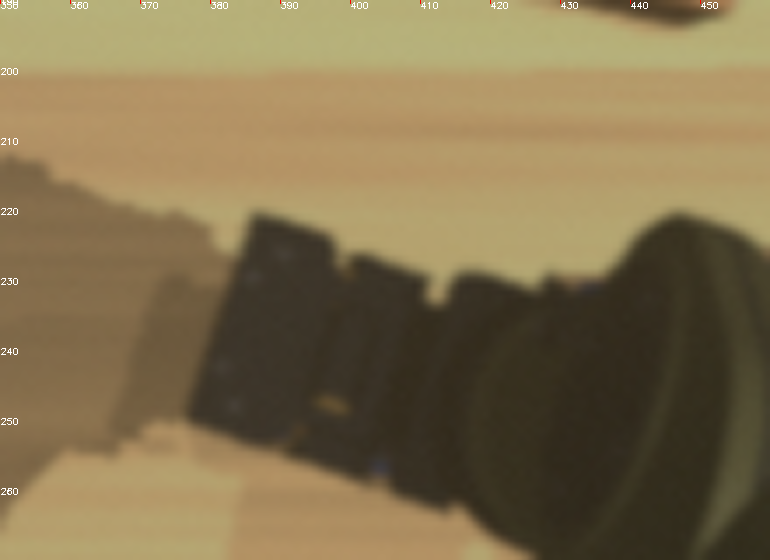

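View pics/s1.png

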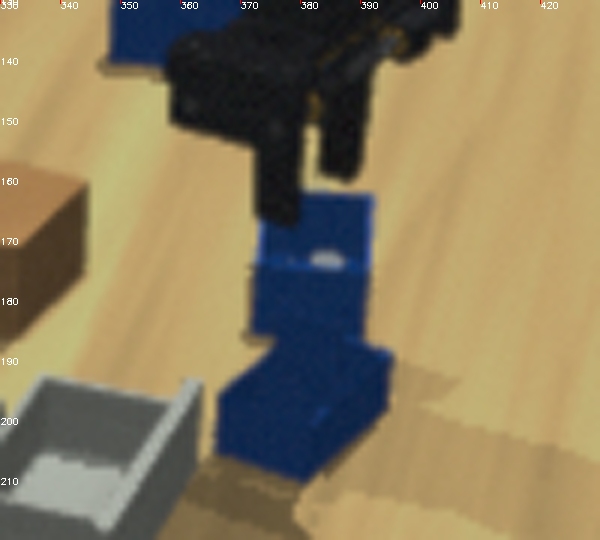

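The gripper is above the insert in both views (gripper body in the top view around (380–410, 220–260)). I'll take a settled reading before going down.

```bash
python3 -c "
from h import *
delta(500.4,-153,43,-108.6)"
```

```text
t 1.45 tcp [ 503.7 -147.8  139.3] rpy [-179.99    0.2  -107.98] F [-0.5  0.3  0.2] open 50.1
dpos cm [0.634 0.158 9.624] rot [-0.0001  0.0035  0.0108]
```

servo_tool(
  rows=[
    {"fingers": 5,"delta_pos": [0,0,1.5],"rot": [0,0,0]},
    {"fingers": 5,"delta_pos": [0,0,3.5],"rot": [0,0,0]},
    {"fingers": 5,"delta_pos": [0,0,4.5],"rot": [0,0,0]},
    {"fingers": 5,"delta_pos": [0,0,4.8],"rot": [0,0,0]},
  ],
)

```text
time: 1.95
tcp_pos: [499.7, -154.8, 91.4]
orientation: [179.9, -0.0, -108.6]
force: [0.3, 0.4, -0.1]
opening: 50.2
```

```bash
python3 -c "
from h import *
delta(500.4,-153,43,-108.6)"
```

```text
t 1.95 tcp [ 499.7 -154.8   91.4] rpy [ 1.7991e+02 -4.0000e-02 -1.0864e+02] F [ 0.3  0.4 -0.1] open 50.2
dpos cm [-0.198 -0.019  4.843] rot [ 0.0016 -0.0007 -0.0006]
```

servo_tool(
  rows=[
    {"fingers": 5,"delta_pos": [-0.05,0,1.2],"rot": [0,0,0]},
    {"fingers": 5,"delta_pos": [-0.1,0,2.8],"rot": [0,0,0]},
    {"fingers": 5,"delta_pos": [-0.1,0,4.0],"rot": [0,0,0]},
    {"fingers": 5,"delta_pos": [-0.1,0,4.6],"rot": [0,0,0]},
    {"fingers": 5,"delta_pos": [-0.1,0,4.7],"rot": [0,0,0]},
    {"fingers": 5,"delta_pos": [-0.1,0,4.7],"rot": [0,0,0]},
  ],
)

```text
time: 2.7
tcp_pos: [501.3, -152.8, 45.4]
orientation: [-180.0, -0.0, -108.5]
force: [0.1, -0.7, -0.5]
opening: 50.0
```

```bash
python3 -c "
from h import *
delta(500.4,-153,43,-108.6)"
python3 snap.py side 340 140 70 70 8 s2.png
```

```text
t 2.7 tcp [ 501.3 -152.8   45.4] rpy [-179.97   -0.   -108.52] F [ 0.1 -0.7 -0.5] open 50.0
dpos cm [0.044 0.079 0.24 ] rot [-0.0005 -0.      0.0014]
```

View pics/s2.png

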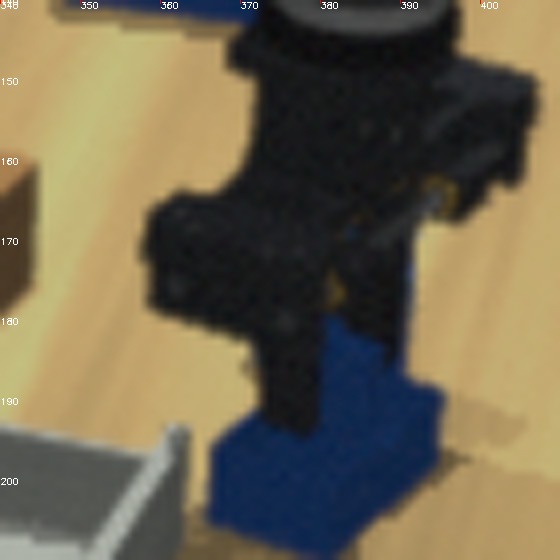

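The fingers straddle the tab, with the near fingertip at about (374,193), just above the rim. I'll close now.

servo_tool(
  rows=[
    {"fingers": 2,"delta_pos": [0,0,0.15],"rot": [0,0,0]},
    {"fingers": 1.5,"delta_pos": [0,0,0.15],"rot": [0,0,0]},
    {"fingers": 0.8,"delta_pos": [0,0,0.15],"rot": [0,0,0]},
    {"fingers": 0.8,"delta_pos": [0,0,0.15],"rot": [0,0,0]},
    {"fingers": 0.8,"delta_pos": [0,0,0.15],"rot": [0,0,0]},
    {"fingers": 0.8,"delta_pos": [0,0,0.15],"rot": [0,0,0]},
  ],
  newtons=25,
)

```text
time: 3.5
tcp_pos: [501.1, -152.9, 43.8]
orientation: [-180.0, -0.0, -108.5]
force: [-0.1, 0.3, 1.6]
opening: 11.8
```

servo_tool(
  rows=[
    {"fingers": 0.8,"delta_pos": [0,0,-0.5],"rot": [0,0,0]},
    {"fingers": 0.8,"delta_pos": [0,0,-2],"rot": [0,0,0]},
    {"fingers": 0.8,"delta_pos": [0,0,-5],"rot": [0,0,0]},
    {"fingers": 0.8,"delta_pos": [0,0,-9],"rot": [0,0,0]},
    {"fingers": 0.8,"delta_pos": [0,0,-13],"rot": [0,0,0]},
    {"fingers": 0.8,"delta_pos": [0,0,-16],"rot": [0,0,0]},
    {"fingers": 0.8,"delta_pos": [0,0,-17.3],"rot": [0,0,0]},
    {"fingers": 0.8,"delta_pos": [0,0,-17.5],"rot": [0,0,0]},
  ],
)

```text
time: 4.5
tcp_pos: [501.0, -152.6, 219.2]
orientation: [-180.0, 0.0, -108.5]
force: [1.1, 0.6, -5.3]
opening: 11.9
```

```bash
python3 -c "
from h import *
delta(560.7,114.3,218,-95.5)"
```

```text
t 4.5 tcp [ 501.  -152.6  219.2] rpy [-1.7996e+02  1.0000e-02 -1.0851e+02] F [ 1.1  0.6 -5.3] open 11.9
dpos cm [-27.209   2.814   0.125] rot [-7.000e-04  1.000e-04 -2.271e-01]
```

servo_tool(
  rows=[
    {"fingers": 0.8,"delta_pos": [-1,0.1,0],"rot": [0,0,-0.01]},
    {"fingers": 0.8,"delta_pos": [-4,0.4,0],"rot": [0,0,-0.04]},
    {"fingers": 0.8,"delta_pos": [-8,0.8,0],"rot": [0,0,-0.07]},
    {"fingers": 0.8,"delta_pos": [-12.5,1.3,0],"rot": [0,0,-0.11]},
    {"fingers": 0.8,"delta_pos": [-17,1.8,0],"rot": [0,0,-0.15]},
    {"fingers": 0.8,"delta_pos": [-21.5,2.2,0],"rot": [0,0,-0.18]},
    {"fingers": 0.8,"delta_pos": [-25,2.6,0],"rot": [0,0,-0.21]},
    {"fingers": 0.8,"delta_pos": [-26.8,2.8,0],"rot": [0,0,-0.225]},
    {"fingers": 0.8,"delta_pos": [-27.2,2.81,0.1],"rot": [0,0,-0.227]},
    {"fingers": 0.8,"delta_pos": [-27.2,2.81,0.1],"rot": [0,0,-0.227]},
  ],
)

```text
time: 5.75
tcp_pos: [560.4, 112.3, 217.2]
orientation: [179.9, -0.1, -95.6]
force: [-0.6, -1.3, -4.4]
opening: 11.8
```

```bash
python3 snap.py top 250 150 110 100 7 t3.png side 270 120 130 110 6 s3.png; python3 -c "
from h import *
delta(560.7,114.3,218,-95.5)"
```

```text
t 5.85 tcp [560.6 111.8 217.6] rpy [ 1.7997e+02 -9.0000e-02 -9.5680e+01] F [-0.2 -0.5 -3.5] open 11.5
dpos cm [-0.246  0.015 -0.042] rot [ 0.0005 -0.0016 -0.0032]
```

View pics/t3.png

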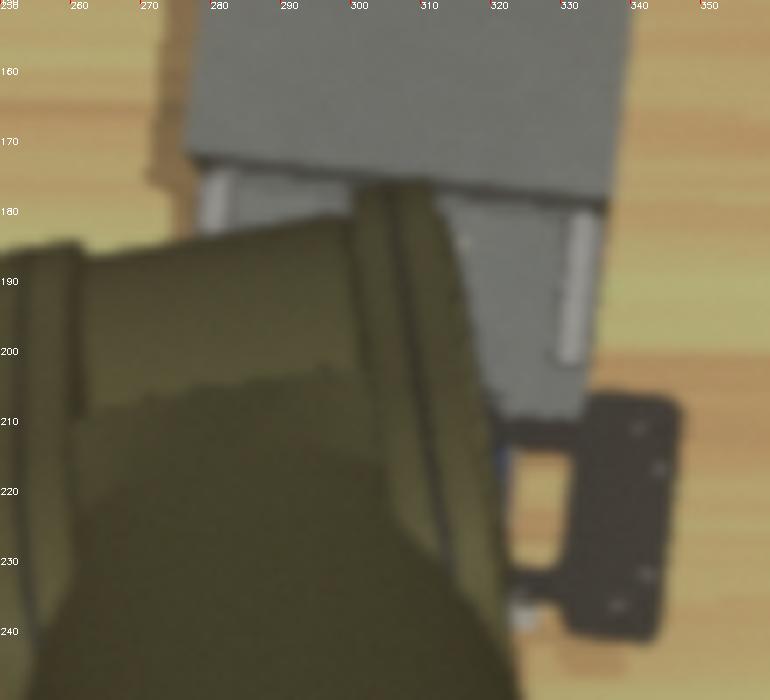

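View pics/s3.png

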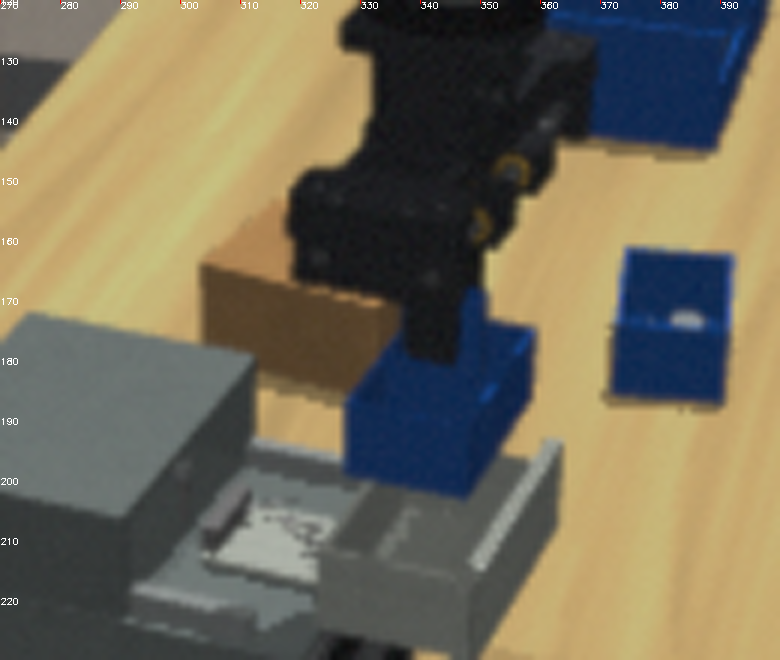

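In the side view the insert hangs over the tray. Its lower corners are near crop (346,478) and (468,498). The top view is blocked by the arm. I'll check the insert against the tray in the side view alone, so a calibration bias affects both the same way.

Run:
```python
from h import *
import cv2
S=lambda u,v:np.array([270+(u+.5)/6-.5,120+(v+.5)/6-.5])
zb=173.8
obs=[((346,478),(27,45,zb)),((468,498),(-27,45,zb)),((346,405),(27,45,zb+35)),((536,332),(-27,-45,zb+35)),((534,393),(-27,-45,zb))]
o=[("side",S(*p),l) for p,l in obs]
q,r=fit(o,[560,112,-5.5]);print("insert",q.round(2),r.round(1).tolist())
tr=[((131,517),(50,75,152)),((255,355),(50,-75,152)),((563,443),(-100,-65,146)),((465,596),None)]
o=[("side",S(*p),l) for p,l in tr[:3]]
o+=[("side",S(470,570),(-92,52,141)),("side",S(318,548),(-28,52,141))]
q2,r=fit(o,[622,108,-5.5]);print("cab side",q2.round(2),r.round(1).tolist(),place(q2,[(-62,0,0)])[0])
for q in((560.6,111.8,-5.6),):
    im=cv2.imread("pics/s3.png")
    L=[(a,b,zb+c) for c in(0,35) for a,b in((27,45),(-27,45),(-27,-45),(27,-45))]
    for p in proj("side",place(q,L)): cv2.circle(im,tuple(int(round(v)) for v in ((p-[270,120]+.5)*6-.5)),3,(0,255,255),1)
    for p in proj("side",place((622.44,108.46,-5.45),[(-100,65,146),(-100,-65,146),(-92,52,141),(-28,52,141),(-28,-52,141),(50,75,152),(50,-75,152)])): cv2.circle(im,tuple(int(round(v)) for v in ((p-[270,120]+.5)*6-.5)),3,(0,0,255),1)
    cv2.imwrite("pics/s3o.png",im)
```

```text
insert [558.7  112.53  -4.6 ] [[-0.1, -0.3], [0.3, 0.5], [0.0, -0.3], [0.1, -0.8], [-0.2, 0.9]]
cab side [621.4  107.01  -4.23] [[-0.5, 0.1], [-0.0, -0.2], [0.3, -1.4], [-0.3, 1.1], [0.7, -0.1]] [559.56502705 111.5829383    0.        ]
```

View pics/s3o.png

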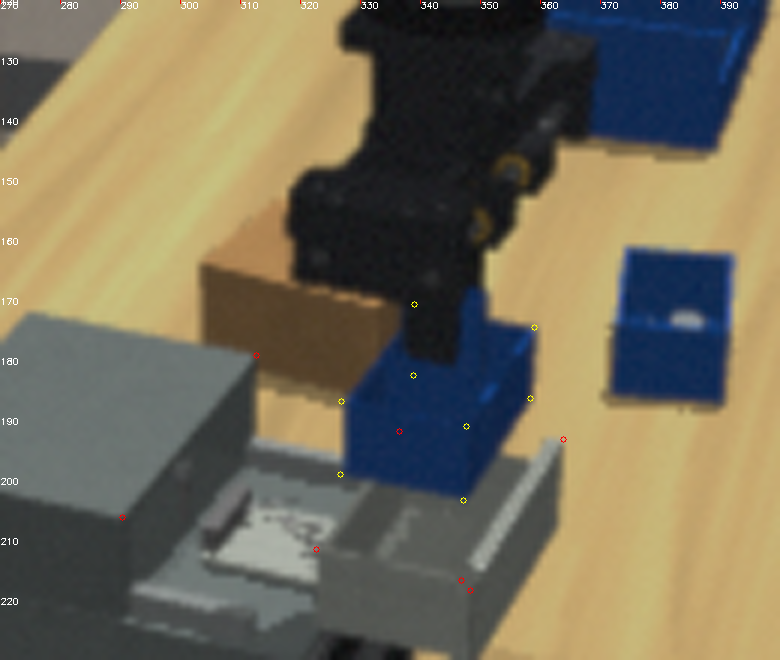

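Run:
```python
import cv2
s=cv2.imread("pics/side0.png");t=cv2.imread("pics/top0.png")
def crop(im,x0,y0,w,h,k,n):
    c=cv2.resize(im[y0:y0+h,x0:x0+w],None,fx=k,fy=k,interpolation=cv2.INTER_CUBIC)
    c=cv2.convertScaleAbs(c,alpha=1.3,beta=10)
    for i in range(0,w,5): cv2.putText(c,str(x0+i),(i*k,8),0,.3,(0,0,255),1)
    for j in range(0,h,5): cv2.putText(c,str(y0+j),(0,j*k+4),0,.3,(0,0,255),1)
    cv2.imwrite(n,c)
crop(s,318,188,50,48,12,"pics/s_tray.png")
crop(t,268,200,62,42,12,"pics/t_tray.png")
```

```text
(no output)
```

View pics/s_tray.png

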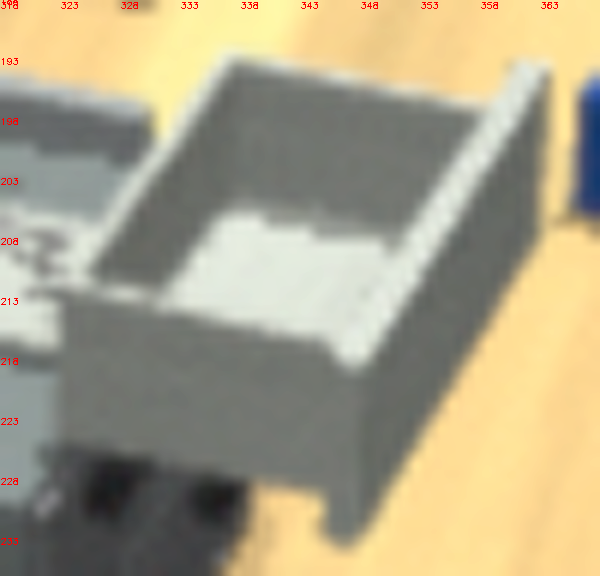

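View pics/t_tray.png

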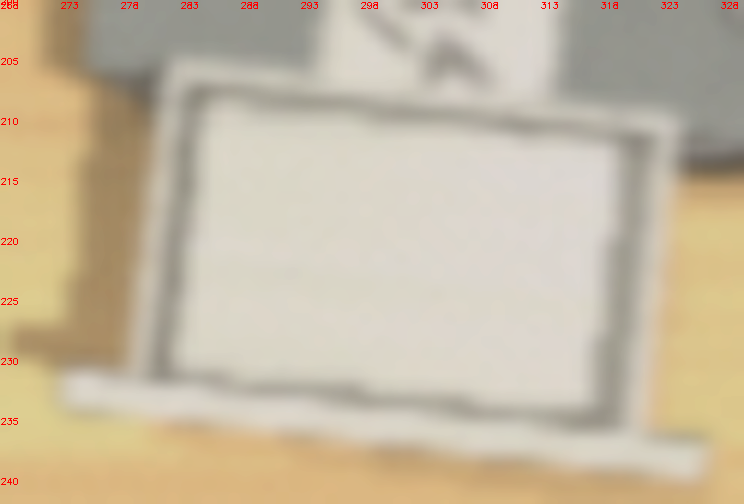

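Run:
```python
from h import *
S=lambda u,v:np.array([318+(u+.5)/12-.5,188+(v+.5)/12-.5])
T=lambda u,v:np.array([268+(u+.5)/12-.5,200+(v+.5)/12-.5])
# tray frame: origin at floor middle
s=[((549,68),(-38,-65,146)),((356,368),(-38,65,146)),((333,352),(-30,65,146)),((520,60),(-30,-65,146)),((348,548),(-38,65,100)),((235,55),(34,-52,141)),((62,290),(34,52,141))]
t=[((62,408),(-38,65,146)),((705,480),(-38,-65,146)),((62,372),(-30,65,146)),((710,438),(-30,-65,146)),((172,62),(34,52,141)),((680,118),(34,-52,141))]
s=[("side",S(*p),l) for p,l in s];t=[("top",T(*p),l) for p,l in t]
for n,o in(("side",s),("top",t),("both",s+t)):
    q,r=fit(o,[560,114,-5.5]);print(n,q.round(2),r.round(1).tolist())
```

```text
side [560.02 115.27  -6.09] [[0.6, -0.2], [0.5, 0.0], [-0.7, 0.7], [0.1, -0.1], [0.5, 0.4], [-0.6, -0.5], [-0.5, -0.5]]
top [561.35 113.89  -5.34] [[-0.3, 0.2], [0.2, 0.1], [0.1, -0.2], [0.1, 0.2], [-0.3, -0.1], [0.1, -0.2]]
both [560.88 114.1   -5.62] [[0.2, -0.6], [0.5, -0.3], [-0.7, 0.3], [-0.3, -0.5], [0.6, 0.1], [-1.0, -0.7], [-0.6, -0.7], [-0.4, 0.2], [-0.0, 0.4], [-0.0, -0.1], [-0.0, 0.5], [-0.3, -0.0], [0.0, 0.1]]
```

```bash
python3 -c "
from h import *
delta(561.5,114.4,196,-95.5)"
```

```text
t 5.85 tcp [560.6 111.8 217.6] rpy [ 1.7997e+02 -9.0000e-02 -9.5680e+01] F [-0.2 -0.5 -3.5] open 11.5
dpos cm [-0.268 -0.065  2.158] rot [ 0.0005 -0.0016 -0.0032]
```

servo_tool(
  rows=[
    {"fingers": 0.8,"delta_pos": [-0.1,-0.05,0.6],"rot": [0,0,-0.003]},
    {"fingers": 0.8,"delta_pos": [-0.2,-0.06,1.4],"rot": [0,0,-0.003]},
    {"fingers": 0.8,"delta_pos": [-0.2,-0.06,2.0],"rot": [0,0,-0.003]},
    {"fingers": 0.8,"delta_pos": [-0.2,-0.06,2.1],"rot": [0,0,-0.003]},
    {"fingers": 0.8,"delta_pos": [-0.2,-0.06,2.1],"rot": [0,0,-0.003]},
    {"fingers": 0.8,"delta_pos": [-0.2,-0.06,2.1],"rot": [0,0,-0.003]},
  ],
)

```text
time: 6.6
tcp_pos: [561.8, 116.1, 196.9]
orientation: [-180.0, 0.0, -95.3]
force: [-0.5, -1.1, -3.1]
opening: 12.0
```

```bash
python3 -c "
from h import *
delta(561.5,114.4,152,-95.5)"
```

```text
t 6.6 tcp [561.8 116.1 196.9] rpy [-1.7997e+02  1.0000e-02 -9.5340e+01] F [-0.5 -1.1 -3.1] open 12.0
dpos cm [0.168 0.02  4.493] rot [-0.0006  0.0001  0.0029]
```

servo_tool(
  rows=[
    {"fingers": 0.8,"delta_pos": [0.05,0,0.3],"rot": [0,0,0]},
    {"fingers": 0.8,"delta_pos": [0.05,0,0.5],"rot": [0,0,0]},
    {"fingers": 0.8,"delta_pos": [0.05,0,0.5],"rot": [0,0,0]},
    {"fingers": 0.8,"delta_pos": [0.05,0,0.5],"rot": [0,0,0]},
  ],
)

```text
time: 7.1
tcp_pos: [561.6, 115.6, 191.7]
orientation: [-180.0, -0.0, -95.3]
force: [-0.3, -0.6, -3.5]
opening: 11.8
```

servo_tool(
  rows=[
    {"fingers": 0.8,"delta_pos": [0,0,0],"rot": [0,0,0]},
    {"fingers": 0.8,"delta_pos": [0,0,0],"rot": [0,0,0]},
  ],
)

```text
time: 7.35
tcp_pos: [561.6, 115.5, 191.8]
orientation: [-180.0, -0.0, -95.3]
force: [0.6, 0.9, -3.5]
opening: 11.6
```

```bash
python3 -c "
from h import *
delta(561.5,114.4,152,-95.5)"
python3 snap.py side 290 140 90 90 8 s4.png
```

```text
t 7.35 tcp [561.6 115.5 191.8] rpy [-179.99   -0.    -95.34] F [ 0.6  0.9 -3.5] open 11.6
dpos cm [0.112 0.004 3.977] rot [-0.0002 -0.      0.0028]
```

View pics/s4.png

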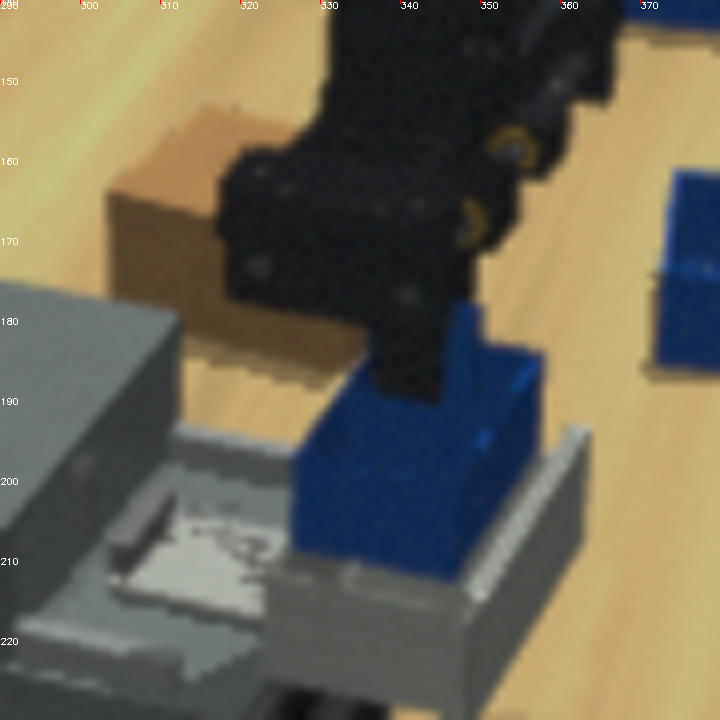

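The insert hangs just above the box opening in the side view, between the back wall and the front panel. I'll lower it in stages.

servo_tool(
  rows=[
    {"fingers": 0.8,"delta_pos": [0.1,0,0.1],"rot": [0,0,0.002]},
    {"fingers": 0.8,"delta_pos": [0.1,0,0.4],"rot": [0,0,0.002]},
    {"fingers": 0.8,"delta_pos": [0.1,0,0.8],"rot": [0,0,0.002]},
    {"fingers": 0.8,"delta_pos": [0.1,0,1.2],"rot": [0,0,0.002]},
    {"fingers": 0.8,"delta_pos": [0.1,0,1.5],"rot": [0,0,0.002]},
    {"fingers": 0.8,"delta_pos": [0.1,0,1.5],"rot": [0,0,0.002]},
  ],
)

```text
time: 8.15
tcp_pos: [561.3, 114.5, 176.4]
orientation: [180.0, -0.0, -95.4]
force: [0.8, 0.1, -4.2]
opening: 11.7
```

servo_tool(
  rows=[
    {"fingers": 0.8,"delta_pos": [0,0,0.3],"rot": [0,0,0]},
    {"fingers": 0.8,"delta_pos": [0,0,0.8],"rot": [0,0,0]},
    {"fingers": 0.8,"delta_pos": [0,0,1.3],"rot": [0,0,0]},
    {"fingers": 0.8,"delta_pos": [0,0,1.8],"rot": [0,0,0]},
    {"fingers": 0.8,"delta_pos": [0,0,2.2],"rot": [0,0,0]},
    {"fingers": 0.8,"delta_pos": [0,0,2.4],"rot": [0,0,0]},
    {"fingers": 0.8,"delta_pos": [0,0,2.4],"rot": [0,0,0]},
  ],
)

```text
time: 9.02
tcp_pos: [561.4, 114.5, 152.6]
orientation: [180.0, -0.0, -95.5]
force: [-0.8, 0.2, -3.2]
opening: 11.4
```

servo_tool(
  rows=[
    {"fingers": 0.8,"delta_pos": [0,0,0.1],"rot": [0,0,0]},
    {"fingers": 0.8,"delta_pos": [0,0,0.2],"rot": [0,0,0]},
    {"fingers": 0.8,"delta_pos": [0,0,0.25],"rot": [0,0,0]},
    {"fingers": 0.8,"delta_pos": [0,0,0.25],"rot": [0,0,0]},
  ],
)

```text
time: 9.52
tcp_pos: [561.5, 114.5, 150.2]
orientation: [-180.0, -0.0, -95.5]
force: [0.6, 0.5, -2.7]
opening: 11.9
```

servo_tool(
  rows=[
    {"fingers": 0.8,"delta_pos": [0,0,0.05],"rot": [0,0,0]},
    {"fingers": 0.8,"delta_pos": [0,0,0.1],"rot": [0,0,0]},
    {"fingers": 0.8,"delta_pos": [0,0,0.1],"rot": [0,0,0]},
  ],
)

```text
time: 9.9
tcp_pos: [561.6, 114.5, 149.8]
orientation: [-180.0, 0.0, -95.5]
force: [-2.4, 0.7, 2.8]
opening: 11.5
```

Contact: vertical force went from -3 to +2.8 N at the expected height. I'll release and rise.

servo_tool(
  rows=[
    {"fingers": 2,"delta_pos": [0,0,0],"rot": [0,0,0]},
    {"fingers": 4,"delta_pos": [0,0,0],"rot": [0,0,0]},
    {"fingers": 4,"delta_pos": [0,0,0],"rot": [0,0,0]},
    {"fingers": 4,"delta_pos": [0,0,-1],"rot": [0,0,0]},
    {"fingers": 4,"delta_pos": [0,0,-3],"rot": [0,0,0]},
    {"fingers": 4,"delta_pos": [0,0,-6],"rot": [0,0,0]},
    {"fingers": 4,"delta_pos": [0,0,-8],"rot": [0,0,0]},
    {"fingers": 4,"delta_pos": [0,0,-9],"rot": [0,0,0]},
  ],
)

```text
time: 10.9
tcp_pos: [562.1, 114.6, 240.9]
orientation: [-179.9, 0.0, -95.5]
force: [-0.4, 1.5, 0.1]
opening: 39.9
```

```bash
python3 snap.py side 290 140 90 90 8 s5.png; python3 -c "
from h import *
print(place((561.5,114.4,-5.5),[(-38-40,0,0),(-38,0,0)]))
delta(484,122,235,-95.5)"
```

```text
[[483.85909653 121.8759687    0.        ]
 [523.67494446 118.0421386    0.        ]]
t 10.95 tcp [562.4 114.7 241.4] rpy [-1.7982e+02  6.0000e-02 -9.5460e+01] F [-0.2 -0.5  0.4] open 39.8
dpos cm [0.016 7.881 0.617] rot [-0.0032  0.0011  0.0006]
```

View pics/s5.png

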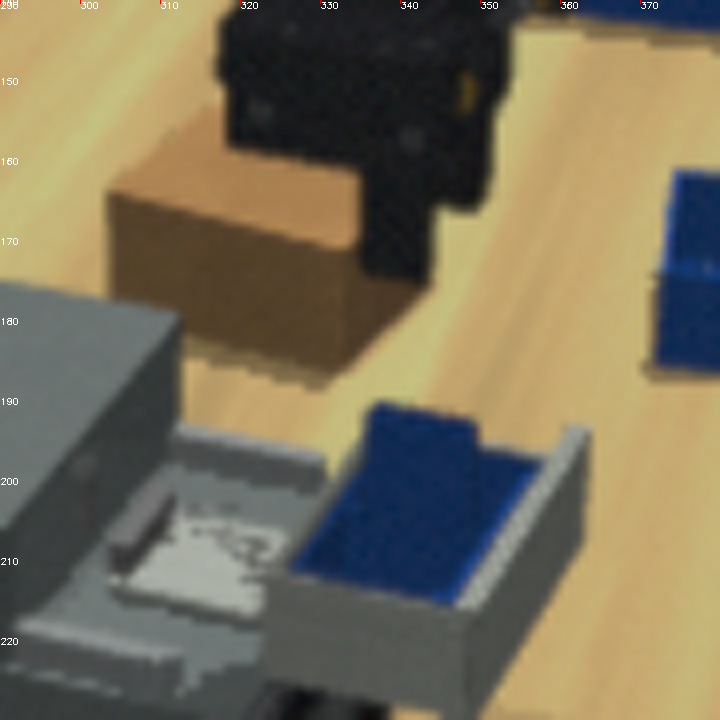

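The insert sits flat in the tray, with its rim level with the tray walls around crop (300–540, 460–600). Next I'll shut the fingers, back off in front of the tray and go down.

servo_tool(
  rows=[
    {"fingers": 0,"delta_pos": [0,0.8,0],"rot": [0,0,0]},
    {"fingers": 0,"delta_pos": [0,3,0],"rot": [0,0,0]},
    {"fingers": 0,"delta_pos": [0,5.8,0],"rot": [0,0,0]},
    {"fingers": 0,"delta_pos": [0,7.6,1],"rot": [0,0,0]},
    {"fingers": 0,"delta_pos": [0,7.9,3.5],"rot": [0,0,0]},
    {"fingers": 0,"delta_pos": [0,7.9,7],"rot": [0,0,0]},
    {"fingers": 0,"delta_pos": [0,7.9,10],"rot": [0,0,0]},
    {"fingers": 0,"delta_pos": [0,7.9,11.6],"rot": [0,0,0]},
    {"fingers": 0,"delta_pos": [0,7.9,12],"rot": [0,0,0]},
    {"fingers": 0,"delta_pos": [0,7.9,12],"rot": [0,0,0]},
  ],
)

```text
time: 12.2
tcp_pos: [482.4, 121.9, 119.1]
orientation: [180.0, -0.0, -95.5]
force: [0.3, 0.2, 0.4]
opening: 0.4
```

```bash
python3 snap.py side 310 140 90 90 8 s6.png; python3 -c "
from h import *
delta(508,119.5,121,-95.5)"
```

```text
t 12.25 tcp [482.8 122.  119.5] rpy [-179.99    0.    -95.45] F [ 0.1  0.4 -0.1] open 0.8
dpos cm [ 0.014 -2.532 -0.151] rot [-0.0002  0.      0.0008]
```

View pics/s6.png

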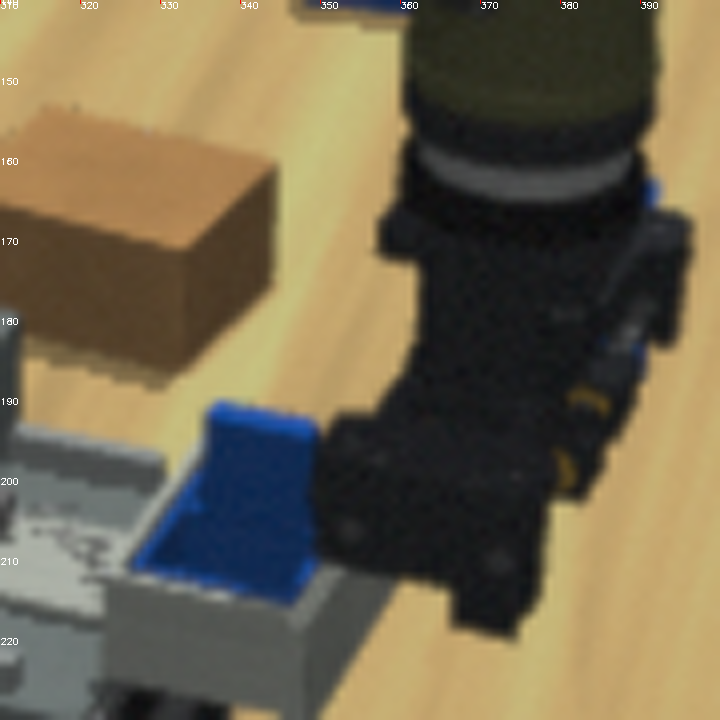

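The closed fingers stand in front of the tray's face, and the gripper body clears the tab. I'll advance slowly until they touch.

servo_tool(
  rows=[
    {"fingers": 0,"delta_pos": [0,-0.3,-0.2],"rot": [0,0,0]},
    {"fingers": 0,"delta_pos": [0,-0.9,-0.2],"rot": [0,0,0]},
    {"fingers": 0,"delta_pos": [0,-1.5,-0.2],"rot": [0,0,0]},
    {"fingers": 0,"delta_pos": [0,-2.0,-0.2],"rot": [0,0,0]},
    {"fingers": 0,"delta_pos": [0,-2.3,-0.2],"rot": [0,0,0]},
    {"fingers": 0,"delta_pos": [0,-2.5,-0.2],"rot": [0,0,0]},
    {"fingers": 0,"delta_pos": [0,-2.7,-0.2],"rot": [0,0,0]},
    {"fingers": 0,"delta_pos": [0,-2.9,-0.2],"rot": [0,0,0]},
  ],
)

```text
time: 13.25
tcp_pos: [511.7, 119.3, 121.2]
orientation: [180.0, -0.0, -95.4]
force: [0.1, -0.4, 0.3]
opening: 0.4
```

servo_tool(
  rows=[
    {"fingers": 0,"delta_pos": [0,-0.2,0],"rot": [0,0,0]},
    {"fingers": 0,"delta_pos": [0,-0.4,0],"rot": [0,0,0]},
    {"fingers": 0,"delta_pos": [0,-0.6,0],"rot": [0,0,0]},
    {"fingers": 0,"delta_pos": [0,-0.8,0],"rot": [0,0,0]},
    {"fingers": 0,"delta_pos": [0,-1.0,0],"rot": [0,0,0]},
  ],
)

```text
time: 13.88
tcp_pos: [520.4, 118.4, 121.0]
orientation: [179.8, -0.0, -95.4]
force: [-5.3, 0.3, 3.7]
opening: 0.5
```

servo_tool(
  rows=[
    {"fingers": 0,"delta_pos": [0,-0.3,0],"rot": [0,0,0]},
    {"fingers": 0,"delta_pos": [0,-0.6,0],"rot": [0,0,0]},
    {"fingers": 0,"delta_pos": [0,-0.9,0],"rot": [0,0,0]},
    {"fingers": 0,"delta_pos": [0,-1.2,0],"rot": [0,0,0]},
    {"fingers": 0,"delta_pos": [0,-1.5,0],"rot": [0,0,0]},
    {"fingers": 0,"delta_pos": [0,-1.8,0],"rot": [0,0,0]},
    {"fingers": 0,"delta_pos": [0,-2.1,0],"rot": [0,0,0]},
    {"fingers": 0,"delta_pos": [0,-2.4,0],"rot": [0,0,0]},
    {"fingers": 0,"delta_pos": [0,-2.7,0],"rot": [0,0,0]},
    {"fingers": 0,"delta_pos": [0,-3.0,0],"rot": [0,0,0]},
  ],
)

```text
time: 15.12
tcp_pos: [549.3, 115.6, 121.0]
orientation: [179.7, -0.0, -95.4]
force: [-6.9, 0.6, 5.5]
opening: 0.5
```

servo_tool(
  rows=[
    {"fingers": 0,"delta_pos": [0,-0.3,0],"rot": [0,0,0]},
    {"fingers": 0,"delta_pos": [0,-0.6,0],"rot": [0,0,0]},
    {"fingers": 0,"delta_pos": [0,-0.9,0],"rot": [0,0,0]},
    {"fingers": 0,"delta_pos": [0,-1.2,0],"rot": [0,0,0]},
    {"fingers": 0,"delta_pos": [0,-1.4,0],"rot": [0,0,0]},
  ],
)

```text
time: 15.75
tcp_pos: [562.7, 114.3, 121.0]
orientation: [179.7, -0.0, -95.4]
force: [-7.6, 1.1, 7.4]
opening: 0.4
```

```bash
python3 snap.py side 290 140 110 90 7 s7.png; python3 -c "
from h import *
delta(570,114,121,-95.5)"
```

```text
t 15.8 tcp [563.1 114.3 121. ] rpy [ 1.7971e+02 -4.0000e-02 -9.5430e+01] F [-8.2  1.3  5.2] open 0.4
dpos cm [-0.039 -0.69  -0.001] rot [ 0.0051 -0.0008  0.0012]
```

View pics/s7.png

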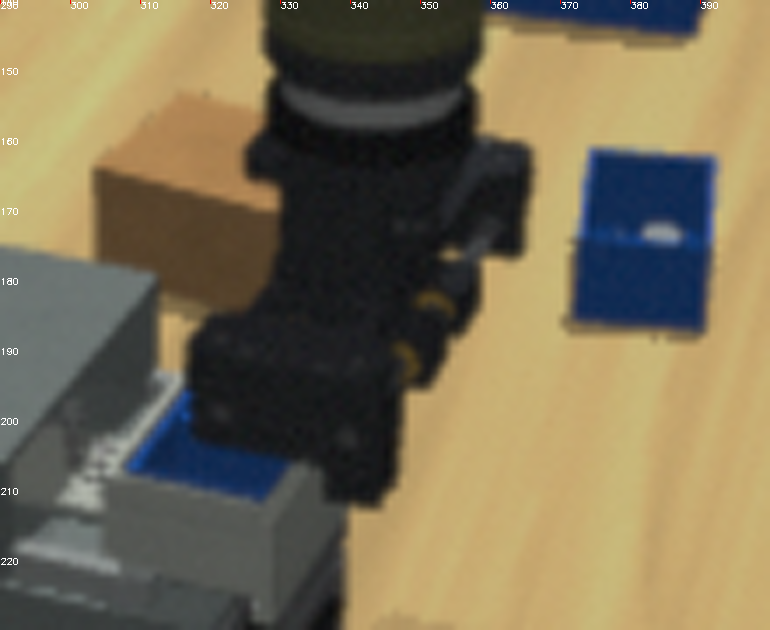

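Fx matches the tray spring, but an upward Fz of 5–7 N has built up. That could be friction at the face, because the tool sagged slightly. I'll ease the tool up a little while advancing and see whether it drops.

servo_tool(
  rows=[
    {"fingers": 0,"delta_pos": [0,-0.15,-0.05],"rot": [0,0,0]},
    {"fingers": 0,"delta_pos": [0,-0.3,-0.1],"rot": [0,0,0]},
    {"fingers": 0,"delta_pos": [0,-0.4,-0.1],"rot": [0,0,0]},
  ],
)

```text
time: 16.18
tcp_pos: [565.6, 114.0, 121.1]
orientation: [179.5, -0.1, -95.4]
force: [-7.9, 1.4, 1.9]
opening: 0.5
```

servo_tool(
  rows=[
    {"fingers": 0,"delta_pos": [0,-0.1,0],"rot": [0,0,0]},
    {"fingers": 0,"delta_pos": [0,-0.2,0],"rot": [0,0,0]},
  ],
)

```text
time: 16.42
tcp_pos: [567.5, 113.8, 121.1]
orientation: [179.5, -0.1, -95.4]
force: [-9.4, 1.2, 1.8]
opening: 0.4
```

servo_tool(
  rows=[
    {"fingers": 0,"delta_pos": [0,-0.1,0],"rot": [0,0,0]},
    {"fingers": 0,"delta_pos": [0,-0.2,0],"rot": [0,0,0]},
  ],
)

```text
time: 16.68
tcp_pos: [569.5, 113.6, 121.1]
orientation: [179.5, -0.1, -95.4]
force: [-8.1, 0.9, 2.4]
opening: 0.1
```

servo_tool(
  rows=[
    {"fingers": 0,"delta_pos": [0,-0.1,0],"rot": [0,0,0]},
    {"fingers": 0,"delta_pos": [0,-0.2,0],"rot": [0,0,0]},
  ],
)

```text
time: 16.92
tcp_pos: [571.6, 113.4, 121.1]
orientation: [179.5, -0.1, -95.4]
force: [-8.9, 1.6, 1.5]
opening: 0.1
```

servo_tool(
  rows=[
    {"fingers": 0,"delta_pos": [0,-0.1,0],"rot": [0,0,0]},
    {"fingers": 0,"delta_pos": [0,-0.2,0],"rot": [0,0,0]},
  ],
)

```text
time: 17.18
tcp_pos: [573.6, 113.2, 121.2]
orientation: [179.5, -0.1, -95.4]
force: [-8.8, 0.9, 2.1]
opening: 0.3
```

servo_tool(
  rows=[
    {"fingers": 0,"delta_pos": [0,-0.08,0],"rot": [0,0,0]},
    {"fingers": 0,"delta_pos": [0,-0.16,0],"rot": [0,0,0]},
  ],
)

```text
time: 17.42
tcp_pos: [575.1, 113.1, 121.1]
orientation: [179.5, -0.1, -95.4]
force: [-7.5, 1.4, 1.6]
opening: 0.6
```

servo_tool(
  rows=[
    {"fingers": 0,"delta_pos": [0,-0.08,0],"rot": [0,0,0]},
    {"fingers": 0,"delta_pos": [0,-0.16,0],"rot": [0,0,0]},
  ],
)

```text
time: 17.68
tcp_pos: [576.7, 112.9, 121.1]
orientation: [179.5, -0.1, -95.4]
force: [-8.7, 0.2, 2.2]
opening: 0.3
```

servo_tool(
  rows=[
    {"fingers": 0,"delta_pos": [0,-0.08,0],"rot": [0,0,0]},
    {"fingers": 0,"delta_pos": [0,-0.16,0],"rot": [0,0,0]},
  ],
)

```text
time: 17.92
tcp_pos: [578.3, 112.8, 121.2]
orientation: [179.5, -0.1, -95.4]
force: [-8.4, 1.2, 2.3]
opening: 0.6
```

servo_tool(
  rows=[
    {"fingers": 0,"delta_pos": [0,-0.08,0],"rot": [0,0,0]},
    {"fingers": 0,"delta_pos": [0,-0.16,0],"rot": [0,0,0]},
  ],
)

```text
time: 18.18
tcp_pos: [579.7, 112.6, 121.1]
orientation: [179.5, -0.1, -95.4]
force: [-9.7, 1.2, 3.3]
opening: 0.5
```

servo_tool(
  rows=[
    {"fingers": 0,"delta_pos": [0,-0.08,0],"rot": [0,0,0]},
    {"fingers": 0,"delta_pos": [0,-0.16,0],"rot": [0,0,0]},
  ],
)

```text
time: 18.42
tcp_pos: [581.1, 112.5, 121.1]
orientation: [179.5, -0.1, -95.4]
force: [-9.8, 0.8, 2.9]
opening: 0.5
```

servo_tool(
  rows=[
    {"fingers": 0,"delta_pos": [0,-0.08,0],"rot": [0,0,0]},
    {"fingers": 0,"delta_pos": [0,-0.16,0],"rot": [0,0,0]},
  ],
)

```text
time: 18.68
tcp_pos: [582.6, 112.3, 121.2]
orientation: [179.5, -0.1, -95.4]
force: [-9.3, 1.2, 3.5]
opening: 0.3
```

servo_tool(
  rows=[
    {"fingers": 0,"delta_pos": [0,-0.08,0],"rot": [0,0,0]},
    {"fingers": 0,"delta_pos": [0,-0.16,0],"rot": [0,0,0]},
  ],
)

```text
time: 18.92
tcp_pos: [584.2, 112.2, 121.1]
orientation: [179.5, -0.1, -95.4]
force: [-9.0, 1.6, 3.2]
opening: 0.4
```

servo_tool(
  rows=[
    {"fingers": 0,"delta_pos": [0,-0.08,0],"rot": [0,0,0]},
    {"fingers": 0,"delta_pos": [0,-0.16,0],"rot": [0,0,0]},
  ],
)

```text
time: 19.18
tcp_pos: [584.8, 112.1, 121.1]
orientation: [179.4, -0.1, -95.4]
force: [-12.6, 2.5, 6.3]
opening: 0.6
```

servo_tool(
  rows=[
    {"fingers": 0,"delta_pos": [0,-0.08,0],"rot": [0,0,0]},
    {"fingers": 0,"delta_pos": [0,-0.1,0],"rot": [0,0,0]},
  ],
)

```text
time: 19.42
tcp_pos: [585.0, 112.1, 121.1]
orientation: [179.3, -0.1, -95.4]
force: [-14.3, 1.2, 7.3]
opening: 0.4
```

servo_tool(
  rows=[
    {"fingers": 0,"delta_pos": [0,-0.08,0],"rot": [0,0,0]},
    {"fingers": 0,"delta_pos": [0,-0.1,0],"rot": [0,0,0]},
  ],
)

```text
time: 19.68
tcp_pos: [585.1, 112.1, 121.1]
orientation: [179.2, -0.1, -95.4]
force: [-15.8, 1.5, 10.0]
opening: 0.3
```

The stop is firm: 10 N/mm, now pressed to about 16 N along x. I'll let go by backing straight off.

servo_tool(
  rows=[
    {"fingers": 0,"delta_pos": [0,0.5,0],"rot": [0,0,0]},
    {"fingers": 0,"delta_pos": [0,1.5,0],"rot": [0,0,0]},
    {"fingers": 0,"delta_pos": [0,3,0],"rot": [0,0,0]},
    {"fingers": 0,"delta_pos": [0,5,0],"rot": [0,0,0]},
    {"fingers": 0,"delta_pos": [0,7.5,0],"rot": [0,0,0]},
    {"fingers": 0,"delta_pos": [0,10.5,0],"rot": [0,0,0]},
    {"fingers": 0,"delta_pos": [0,13,0],"rot": [0,0,0]},
    {"fingers": 0,"delta_pos": [0,14.5,0],"rot": [0,0,0]},
    {"fingers": 0,"delta_pos": [0,15,0],"rot": [0,0,0]},
    {"fingers": 0,"delta_pos": [0,15,0],"rot": [0,0,0]},
  ],
)

```text
time: 20.92
tcp_pos: [444.1, 126.0, 122.4]
orientation: [-179.9, 0.0, -95.5]
force: [-0.2, 0.2, -0.4]
opening: 0.6
```

```bash
python3 snap.py side 250 140 130 110 6 s8.png top 260 120 160 140 5 t8.png; python3 -c "
from h import *
delta(484,122,235,-95.5)
for j in (-12,0,14,62): print(j,proj('side',place((623.2,108.4,-5.5),[(-38-j,-65,146),(-38-j,65,146)])).round(1).tolist())"
```

```text
t 21.02 tcp [444.3 125.9 122.3] rpy [-1.7988e+02  3.0000e-02 -9.5480e+01] F [-0.9 -0.  -0.5] open 0.7
dpos cm [ 2.0000e-03 -4.0160e+00 -1.1262e+01] rot [-0.0021  0.0005  0.0003]
-12 [[336.8, 187.4], [319.3, 211.8]]
0 [[341.0, 188.3], [323.8, 212.8]]
14 [[346.0, 189.2], [329.1, 213.9]]
62 [[363.2, 192.6], [347.5, 217.9]]
```

View pics/s8.png

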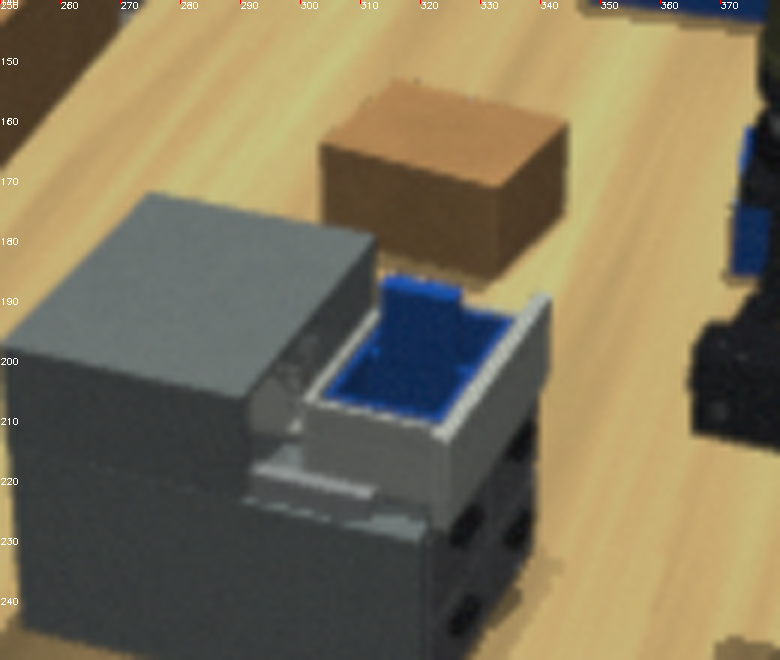

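View pics/t8.png

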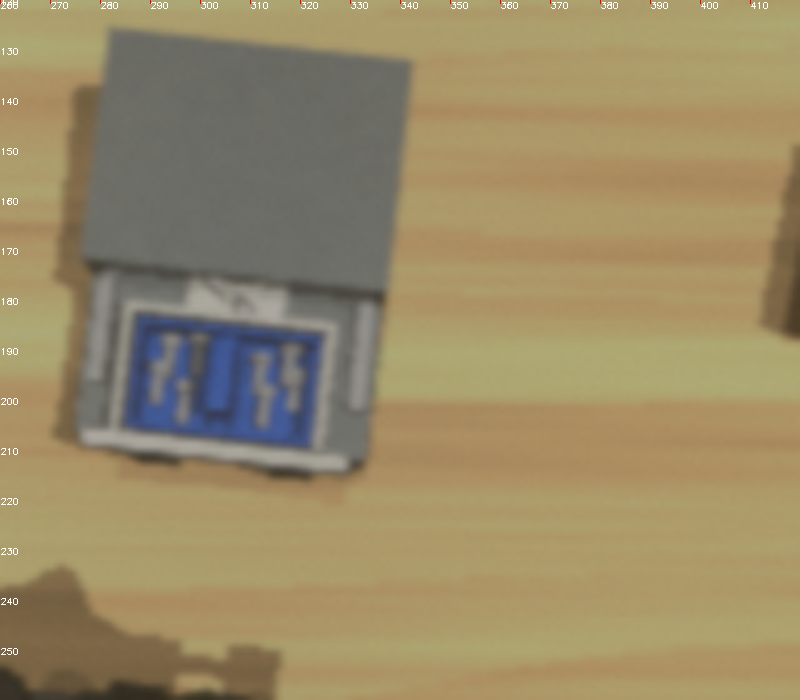

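The tray rests at about joint 0: the front's top corners are near (341,189) and (324,213), matching the prediction for joint 0. The insert lies flat inside. I'll wait over a second and check that it stays.

servo_tool(
  rows=[
    {"fingers": 0,"delta_pos": [0,0,-1],"rot": [0,0,0]},
    {"fingers": 0,"delta_pos": [0,0,-3],"rot": [0,0,0]},
    {"fingers": 0,"delta_pos": [0,0,-5],"rot": [0,0,0]},
    {"fingers": 0,"delta_pos": [0,0,-6],"rot": [0,0,0]},
    {"fingers": 0,"delta_pos": [0,0,-6],"rot": [0,0,0]},
    {"fingers": 0,"delta_pos": [0,0,-6],"rot": [0,0,0]},
    {"fingers": 0,"delta_pos": [0,0,-6],"rot": [0,0,0]},
    {"fingers": 0,"delta_pos": [0,0,-6],"rot": [0,0,0]},
    {"fingers": 0,"delta_pos": [0,0,-6],"rot": [0,0,0]},
    {"fingers": 0,"delta_pos": [0,0,-6],"rot": [0,0,0]},
  ],
)

```text
time: 22.28
tcp_pos: [442.8, 125.8, 182.1]
orientation: [180.0, -0.0, -95.5]
force: [0.8, 0.1, 0.6]
opening: 0.3
```

```bash
python3 snap.py side 250 140 150 210 3 s9.png top 140 110 350 170 2 t9.png
python3 - <<'E'
import cv2,numpy as np
print(np.abs(cv2.imread("pics/s9.png")[:330,:300].astype(int)-cv2.resize(cv2.imread("pics/s8.png"),None,fx=.5,fy=.5)[:330,:300]).mean())
E
```

```text
2.8474410774410774
```

View pics/s9.png

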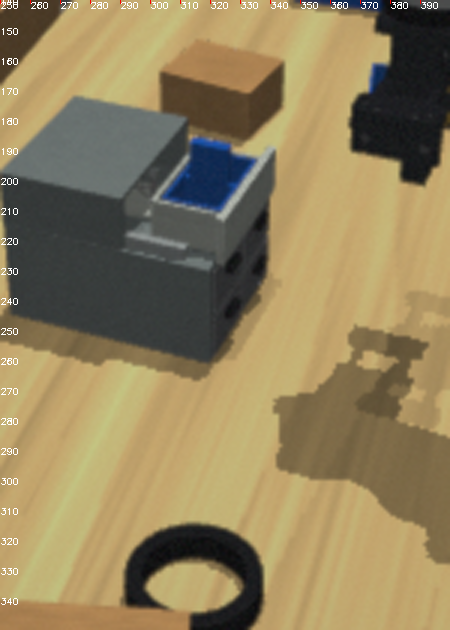

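View pics/t9.png

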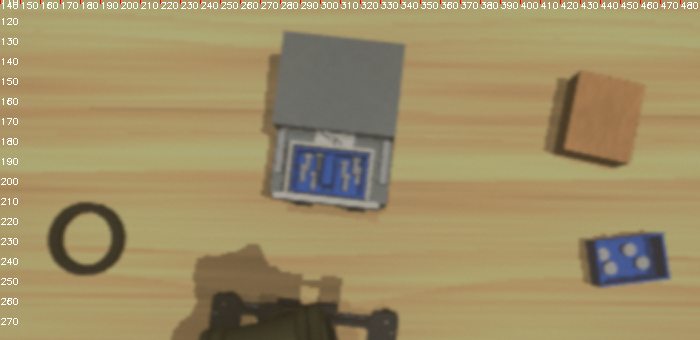

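After 1.3 s more the tray front is still at (341,189), with the insert flat inside. The tape (183,229), carton (440,168) and bin (454,239) are where they started, and the arm touches nothing.

```bash
python3 -c "
from workcell import *
print(hand_in())"
```

```text
the job is handed in; nothing more can be done
None
```

The insert is in the tray and the latch is holding the tray in. I handed the job in at about 22.4 s of the 54 s allowed.

**What I did:** I picked up the insert by its tab and lowered it flat into the tray with no sign of touching the walls. It settled on the tray floor with only light contact (about 6 N change in force). I then pushed the tray's front straight in with the closed fingers until it met the stop. The last reading was about 16 N along the push, or about 19 N in all. One press was enough.

**Last checks:**
- **Tray:** it sprang back to about joint 0, within the latched range, and both views show it still there more than 1.3 s later.
- **Insert:** it lies flat inside the tray.
- **Other things:** the bin, carton and tape are where they were.
- **Arm:** it was clear of everything, with the wrist force near zero.

**Disagreements:**
- **Camera offset:** the side camera put the insert about 2 mm off the arm's own measurement. I corrected for that before lowering it.
- **Upward force:** 5 to 7 N built up on the gripper as the tray slid in. It dropped to about 2 N when I raised the tool 1 mm, so I took it as friction against the tray front. It rose again to 10 N at the stop.

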